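# Set up the fold-down leaf of the jeweller's chest

### The job

Set up the small fold-down work leaf on the wooden chest: with the leaf still standing up, swing the steel brace out from the chest until it clicks past its ball detent and is fully home against its stop, square to the chest. Then fold the leaf down until it lies level on the brace, and let go. Leave the other loose tools on the bench where they are.

Things in the scene. Friction and masses are not known exactly. Their poses are not given: they have to be found in the camera images.
- chest: Fixed dark wooden bench-top chest, 240 mm wide (its x), 130 mm deep (its y), 128 mm high. Origin: on the bench under the middle of the long front face; the front faces its -y, the chest's body lies at y 0 to 130 mm. x runs along the front face, z up. The leaf and the brace are mounted on that front face.
- brace (a joint): Steel brace on its upright hinge: 0 = folded along the face, pointing to the chest's +x; grows as it swings out (clockwise from above). Starts part way out. 1.57 = home: pointing to the chest's -y, at a stop. A spring ball under the bar must be crossed at 1.25 to 1.43: 4 to 6 N at the post (about 1 N elsewhere); once past, it drives the bar home and holds it. Before it, the bar stays where left.
- brace_hinge (a point): Point on the brace's hinge axis at the height of the bar's top face, 129 mm above the bench, 30 mm in front of the face and 50 mm to the chest's -x of its middle.
- brace_post (a point): Middle of the round upright steel finger post, 16 mm in diameter, 41 mm tall (129 to 170 mm above the bench), on the bar 150 mm from the hinge axis. The bar is 20 mm wide, 16 mm high, ends 10 mm beyond the post's axis; its underside is 113 mm above the bench (a rib beneath: 107 mm). x axis: along the bar, away from the hinge.
- leaf (a joint): Wooden leaf on its hinge along the chest's top front edge: 0 = level, reaching out over the front; 1.57 = upright; starts folded back beyond upright (1.8 to 2.15), leaning over the chest. Stiff friction hinge (about 3 N at the free edge): it stays where left. Without the brace out beneath it, it can be pushed past level (to -0.6); on the brace it stops at 0.
- leaf_hinge (a point): Middle of the leaf's hinge line, 135 mm above the bench, in the plane of the chest's front face. Turns with the leaf: x along the hinge, -y along the leaf to its free edge, z the normal of its upper face (which looks back over the chest when the leaf stands up).
- leaf_edge (a point): Middle of the leaf's free edge, half-way through its thickness, 127 mm from the hinge line. The leaf is a board 200 mm long (along the hinge), 125 mm wide, 12 mm thick; when level its upper face is 141 mm above the bench and, with the brace home, the post stands 45 mm clear beyond its edge.
- doming_block: Loose bystander: steel cube of 52 mm standing in front of the chest, below the level of the brace. Origin under its middle.
- pliers: Loose bystander: pliers lying flat in front of the chest, 130 mm long, 14 mm high.
- hammer: Loose bystander: hammer lying on the bench, 240 mm long, head 26 mm high.
- mandrel: Loose bystander: tapered steel ring mandrel lying on the bench, 200 mm long, 26 mm thick. Origin at its thick end.
- jar: Loose bystander: glass jar with steel cap, 60 mm wide, 70 mm tall.
- pot: Loose bystander: white ceramic bowl, 70 mm wide, 50 mm tall.

How it is judged:
On the way:
1. the brace is swung out and seated home while the leaf still stands up (value of joint brace above 1.53 rad and value of joint leaf above 1.2 rad), for 0.2 s.
At the end, for the whole second after the job is handed in: the brace is home in its detent (within 0.04 rad, about 2 degrees, of square) and the leaf lies level on it (within 0.035 rad, 2 degrees) at rest (value of joint brace above 1.53 rad and value of joint leaf between -0.035 and 0.035 rad and velocity of joint leaf between -0.05 and 0.05 rad/s); the robot touches nothing.
It fails at once if one of the loose bystander tools is moved more than 30 mm from its place (distance of any of doming_block, pliers, hammer, mandrel, jar, pot from where it was at the start of the episode above 0.03 m).
It also fails if it takes over 58 s, if anything falls off the work surface, if the arm or the gripper's body presses on something with over 40 N, if the wrist force passes 120 N, or if a joint passes its speed limit or range.

### The arm

A 6-joint arm with a two-finger parallel gripper is mounted at the origin on the work surface. World frame = base frame: x ahead of the robot, y to its left, z up, the work surface at z = 0. Lengths are in m, angles in rad, forces in N, time in s.
With the tool pointing down it reaches from about 0.3 to 0.775 m from the base axis. Payload 14.6 kg.
Tool frame: the origin (TCP) lies midway between the tips of the shut fingers; the grasp point (between the pads) lies 19 mm behind it; z points along the fingers, y is the direction in which the jaws open and shut (so a half turn about z gives the same grasp; the last joint's range is limited). The gripper opens to 94 mm and grips with 3 to 60 N. Pads are 16 mm wide; open, the fingers measure 119 mm over their backs; the gripper's body (75 mm by 177 mm) begins 78 mm behind the grasp point.
Start: joints at [1.17, 0.3, 1.521, -0, 1.321, -0.067], TCP at [0.18, 0.52, 0.205] pointing down, gripper open.
Joint ranges: [-3.03, 3.03], [-0.79, 2.21], [0.23, 2.52], [-1.04, 4.18], [0, 3.07], [-2.55, 2.55]. Speed limits (rad/s): [2.22, 2.22, 2.57, 3.14, 3.14, 3.14].

### API

Orientations are given as [roll, pitch, yaw] about the fixed x, y, z axes, in that order (R = Rz(yaw) Ry(pitch) Rx(roll)).
In Python, from station import readout, imaging, job gives the robot as it stands.
- The arm moves only by the tool arm_command, never from a script. Its argument "increments" is a list of rows, each an object with "gripper": the opening, from 0 (shut) to 1 (fully open); "slide": the shift along the world's x, y, z in m, a list of three; "yaw": the turn about the world's z in rad. A call has 1 to 8 rows; each row is the pose to reach, as a shift and turn from the pose commanded when the call began; what a row does not reach only later rows make up. A row lasts 1/8 s, in which the tool goes at most 62.5 mm and 10.7 degrees, less where a joint would pass 70% of its speed; a pose out of reach is approached as far as the arm can. A call with a gripper value outside its range is refused whole. The fingers move at their own pace and stop on an object; "grip_force" is the grip in N (left out, the last holds). Time passes only in rows, so rows that repeat a pose let the fingers close. It gives the time, the measured TCP pose, the force and the opening at its end, in the units of the state.
- readout.get_obs(): the state, without advancing time (a new reading comes with each control period).
- imaging.camera(name): name is "scene" or "top" or "wrist"; returns a dict with "color" (480x640x3 uint8, red, green, blue), "mtx" (3x3 intrinsics, pixels), "rvec" (rotation vector, rad) and "tvec" (3), from world to camera coordinates, as OpenCV has them. Camera axes: x right, y down, z forward; pixel columns grow to the right and rows downward; lengths in m; the calibration is good to about 2 mm. A picture is of the moment at which its call begins. There is no depth.
- job.hand_in(): hands the job in, once; it reports no verdict.
The state is a dict: "time_s": time; "qpos": joint angles; "joint_vel": joint speeds; "tau": joint torques, N m; "ee_pos": TCP position; "eef_rot": TCP orientation; "force": force on the tool from outside, world axes, zero at the start; "moment": the same for the moment, N m; "grip_width": finger opening in m.
Only numpy, scipy, OpenCV 4.12 (cv2) and the standard library are available. Lean on these libraries where they do the work, as an engineer would, in place of code of your own. Each camera call takes 0.05 s, during which the arm holds its last target. There are 200 camera calls.

## Working session

There is one attempt and no reset: what is moved stays moved. The work goes in short steps, Python scripts to look and compute and a tool call to move; the robot and the scene stay as the last step left them, time stands still between calls to the robot, and variables do not carry over. Pictures are saved under pics/ and viewed, about 8 in all and at most 12, crops included, and the job is handed in when it is done.

Besides the shell and the picture viewer there is one more tool, called after "Call:" by a JSON object that holds its "method" and its "body", one argument or row to a line. arm_command: Moves the arm, as the interface text tells. Its arguments: {"type":"object","properties":{"increments":{"type":"array","items":{"type":"object","properties":{"gripper":{"type":"number"},"slide":{"type":"array","items":{"type":"number"}},"yaw":{"type":"number"}}}},"grip_force":{"type":"number"}},"required":["increments"]}

```bash
mkdir -p pics
cat > h.py <<'E'
import numpy as np, cv2
from station import readout, imaging, job
def snap(n,f):
    c=imaging.camera(n); cv2.imwrite('pics/'+f,c['color'][:,:,::-1]); np.savez('pics/'+f+'.npz',mtx=c['mtx'],rvec=c['rvec'],tvec=c['tvec']); return c
def atz(c,uv,z):
    R=cv2.Rodrigues(np.array(c['rvec'],float))[0]; t=np.array(c['tvec'],float).ravel()
    d=R.T@np.linalg.inv(c['mtx'])@np.array([uv[0],uv[1],1.]); o=-R.T@t
    return o+d*(z-o[2])/d[2]
def proj(c,P):
    return cv2.projectPoints(np.array(P,float).reshape(-1,3),np.array(c['rvec'],float),np.array(c['tvec'],float),np.array(c['mtx'],float),None)[0].reshape(-1,2)
E
python3 - <<'E'
from h import *
snap('scene','s0.png');snap('top','t0.png');o=readout.get_obs();print(o)
E
```

```text
{'time_s': 0.1, 'qpos': array([ 1.17044312e+00,  3.00393942e-01,  1.52151321e+00, -3.91697640e-06,
        1.32069662e+00, -6.65846206e-02]), 'joint_vel': array([-0.00129318, -0.00099046, -0.00422346,  0.00134008, -0.00258773,
       -0.00020182]), 'tau': array([ 3.11876538e-04, -5.32648122e+01, -3.53284442e+01,  7.09117041e-02,
        2.35450052e-02, -1.26656983e-04]), 'ee_pos': array([0.1800882 , 0.5194348 , 0.20495737]), 'eef_rot': array([-3.14058353e+00, -6.34891715e-05,  2.80782501e+00]), 'force': array([-0.10798849, -0.05661438,  0.2981716 ]), 'moment': array([-0.0278527 ,  0.00123694,  0.00076525]), 'grip_width': 0.09404269463786767}
```

View pics/s0.png

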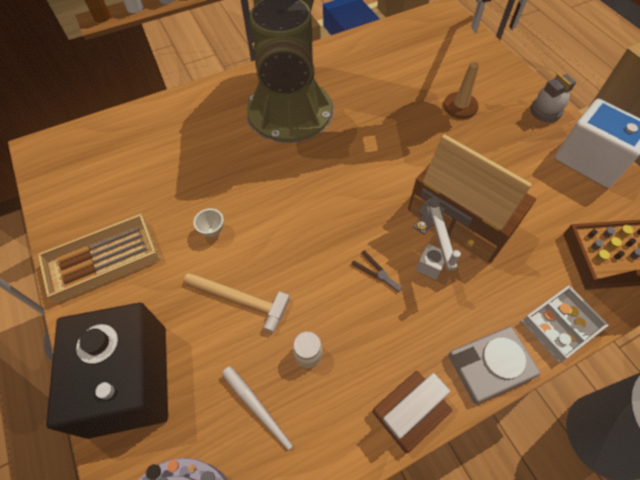

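View pics/t0.png

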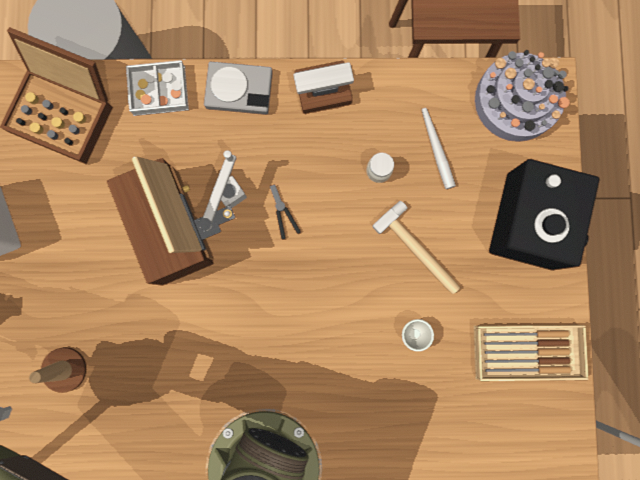

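The scene view shows the chest near (470,205) with the brace post at about (455,258). The top view shows the chest around (160,220), with the brace running from about (207,225) to its post at (229,156). I'll enlarge both.

Run:
```python
from h import *
a=cv2.imread('pics/s0.png')[120:290,340:560];b=cv2.imread('pics/t0.png')[135:295,95:315]
f=lambda i:cv2.resize(i,(800,int(i.shape[0]*800/220)),interpolation=cv2.INTER_CUBIC)
cv2.imwrite('pics/s0c.png',f(a)[:600]);cv2.imwrite('pics/t0c.png',f(b))
c=dict(np.load('pics/t0.png.npz'));print(proj(c,[[0,0,0],[.3,0,0],[0,.3,0],[.18,.52,.2]]))
print(atz(c,(229,155),.170),atz(c,(207,226),.129))
c=dict(np.load('pics/s0.png.npz'));print(proj(c,[[0,0,0],[.3,0,0],[0,.3,0],[.18,.52,.2]]));print(atz(c,(455,254),.170))
```

```text
[[263.4096081  466.43836104]
 [263.66457433 330.70610151]
 [128.68885451 467.90223695]
 [-14.79979579 400.54833498]]
[0.66846072 0.05812109 0.17      ] [0.52570207 0.10919335 0.129     ]
[[289.37466183 109.44465892]
 [337.59182558 182.4489238 ]
 [377.83403568  77.36999271]
 [491.96637954  31.10933881]]
[0.67347756 0.05820188 0.17      ]
```

View pics/s0c.png

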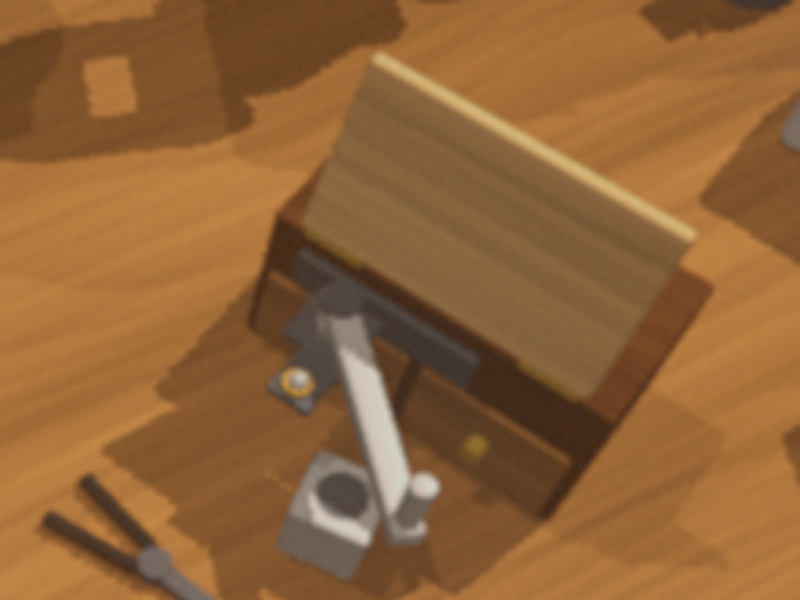

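View pics/t0c.png

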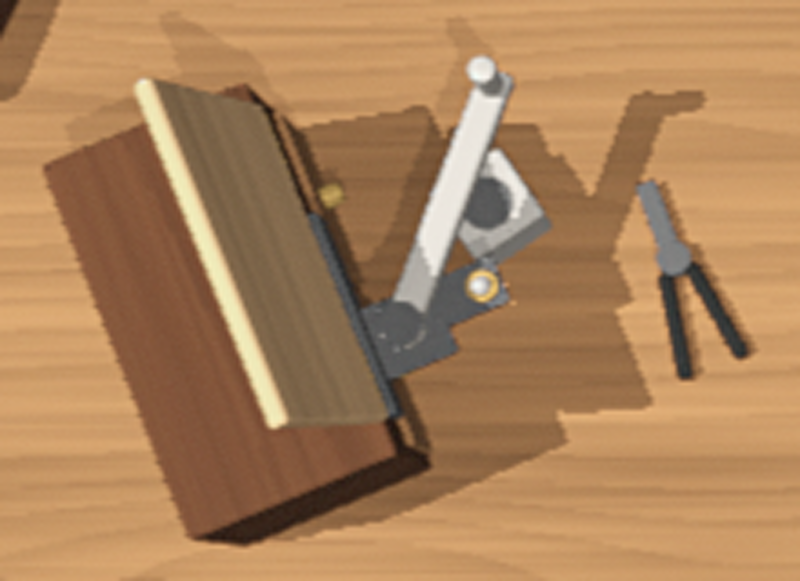

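```bash
cat > fit.py <<'E'
from h import *
from scipy.optimize import least_squares
k=800/220
T=dict(np.load('pics/t0.png.npz'));S=dict(np.load('pics/s0.png.npz'))
def leafp(a,x,r,n): # r along leaf, n along upper-face normal
    return [x,-r*np.cos(a)+n*np.sin(a)*0-0+ n*0 - 0 + (n*np.sin(a)),.135+r*np.sin(a)+n*np.cos(a)]
def model(p):
    x,y,w,b,a=p
    P=dict(c1=[.12,.13,.128],c2=[.12,0,.128],c3=[-.12,.13,.128],c4=[-.12,0,.128],
     h=[-.05,-.03,.129],post=[-.05+.15*np.cos(b),-.03-.15*np.sin(b),.170],
     lA=leafp(a,-.1,.127,-.006),lB=leafp(a,.1,.127,-.006))
    R=np.array([[np.cos(w),-np.sin(w),0],[np.sin(w),np.cos(w),0],[0,0,1]])
    return {q:R@np.array(v)+[x,y,0] for q,v in P.items()}
obsT=dict(c1=(43,165),c3=(190,538),c4=(397,455),h=(403,325),post=(481,70),lA=(285,425),lB=(155,82))
obsS=dict(c1=(712,290),c2=(597,420),c4=(280,215),h=(342,295),post=(424,483),lA=(373,65),lB=(688,245))
def res(p):
    m=model(p);r=[]
    for o,c,off in((obsT,T,(95,135)),(obsS,S,(340,120))):
        q=proj(c,[m[i] for i in o]);r.append(q-(np.array(list(o.values()))/k+off))
    return np.concatenate(r).ravel()
s=least_squares(res,[.53,.13,1.9,.9,1.9],loss='soft_l1')
if __name__=='__main__':
    print(s.x,s.cost);print(res(s.x).reshape(-1,2).round(1).tolist());[print(q,v.round(4)) for q,v in model(s.x).items()]
    x,y,w,b,a=s.x
    for bb in (b,1.0,1.2,1.4,1.57,1.65):
        print(bb,model([x,y,w,bb,a])['post'].round(4))
    for aa in (a,1.57,1.2,.8,.4,0): 
        m=model([x,y,w,b,aa]);print(aa,((m['lA']+m['lB'])/2).round(3))
E
python3 fit.py
```

```text
[0.56501553 0.15798745 0.37738532 0.71258852 1.85178629] 15.260182716830645
[[0.2, -1.6], [-0.9, 0.5], [0.3, 0.0], [0.0, -0.2], [-0.3, -0.6], [0.2, -0.5], [-0.7, -2.3], [0.6, -0.7], [2.8, 1.5], [-2.9, -1.4], [-1.9, 1.0], [-0.5, -0.6], [-1.5, -3.3], [-0.2, -1.2]]
c1 [0.6287 0.3231 0.128 ]
c2 [0.6766 0.2022 0.128 ]
c3 [0.4056 0.2346 0.128 ]
c4 [0.4535 0.1138 0.128 ]
h [0.5296 0.1117 0.129 ]
post [0.6712 0.0623 0.17  ]
lA [0.4612 0.1485 0.2587]
lB [0.6471 0.2222 0.2587]
0.712588517507721 [0.6712 0.0623 0.17  ]
1.0 [0.6514 0.0242 0.17  ]
1.2 [0.6316 0.0017 0.17  ]
1.4 [ 0.6078 -0.0163  0.17  ]
1.57 [ 0.585  -0.0277  0.17  ]
1.65 [ 0.5737 -0.0317  0.17  ]
1.8517862907090614 [0.554 0.185 0.259]
1.57 [0.567 0.152 0.262]
1.2 [0.584 0.11  0.251]
0.8 [0.599 0.072 0.222]
0.4 [0.609 0.047 0.179]
0 [0.612 0.04  0.129]
```

Call:
{"method": "arm_command", "body": {
  "increments": [
    {"slide": [0, 0, 0.06], "gripper": 0.4},
    {"slide": [0, 0, 0.12], "gripper": 0.4},
    {"slide": [0.04, -0.04, 0.135], "gripper": 0.4},
    {"slide": [0.08, -0.08, 0.135], "gripper": 0.4},
    {"slide": [0.125, -0.12, 0.135], "gripper": 0.4},
    {"slide": [0.17, -0.16, 0.135], "gripper": 0.4},
    {"slide": [0.215, -0.2, 0.135], "gripper": 0.4},
    {"slide": [0.26, -0.24, 0.135], "gripper": 0.4}
  ]
}}

```text
invalid input
```

Call:
{"method": "arm_command", "body": {
  "increments": [
    {"slide": [0.045, -0.043, 0], "gripper": 0.4},
    {"slide": [0.09, -0.085, 0], "gripper": 0.4},
    {"slide": [0.135, -0.13, 0], "gripper": 0.4},
    {"slide": [0.18, -0.175, 0], "gripper": 0.4},
    {"slide": [0.231, -0.218, 0], "gripper": 0.4},
    {"slide": [0.231, -0.218, 0], "gripper": 0.4},
    {"slide": [0.231, -0.218, -0.06], "gripper": 0.4},
    {"slide": [0.231, -0.218, -0.12], "gripper": 0.4}
  ]
}}

```text
invalid input
```

Run:
```python
from h import *
snap('wrist','w1.png');o=readout.get_obs();print(o['time_s'],o['ee_pos'],o['eef_rot'],o['grip_width'])
c=dict(np.load('pics/w1.png.npz'));print(proj(c,[[.6712,.0623,.17],[.5296,.1117,.129],o['ee_pos']]))
```

```text
0.15 [0.18011065 0.51946261 0.20504119] [-3.14074395e+00 -4.94359175e-05  2.80783600e+00] 0.09419828666696935
[[ 43.94136334 882.34011046]
 [ 47.16911853 715.47463676]
 [327.23846231 293.26403038]]
```

View pics/w1.png

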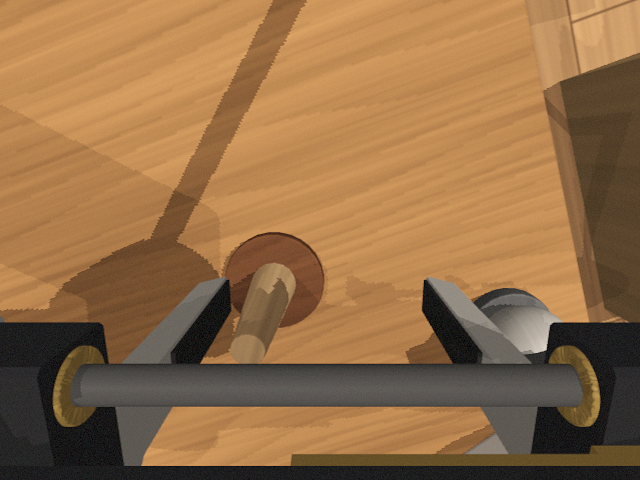

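Both moves were refused, probably because every row needs a yaw. The picture shows only the start pose, with a wooden peg at about (270,290). I'll resend with yaw.

Call:
{"method": "arm_command", "body": {
  "increments": [
    {"slide": [0, 0, 0.06], "yaw": 0, "gripper": 0.4},
    {"slide": [0, 0, 0.12], "yaw": 0, "gripper": 0.4},
    {"slide": [0.04, -0.04, 0.135], "yaw": 0, "gripper": 0.4},
    {"slide": [0.08, -0.08, 0.135], "yaw": 0, "gripper": 0.4},
    {"slide": [0.125, -0.12, 0.135], "yaw": 0, "gripper": 0.4},
    {"slide": [0.17, -0.16, 0.135], "yaw": 0, "gripper": 0.4},
    {"slide": [0.215, -0.2, 0.135], "yaw": 0, "gripper": 0.4},
    {"slide": [0.26, -0.24, 0.135], "yaw": 0, "gripper": 0.4}
  ]
}}

```text
time_s: 1.15
ee_pos: [0.4414, 0.2781, 0.3404]
eef_rot: [3.142, -0.0, 2.808]
force: [-0.5, 2.2, -1.0]
grip_width: 0.0377
```

Call:
{"method": "arm_command", "body": {
  "increments": [
    {"slide": [0.045, -0.043, 0], "yaw": 0, "gripper": 0.4},
    {"slide": [0.09, -0.085, 0], "yaw": 0, "gripper": 0.4},
    {"slide": [0.135, -0.13, 0], "yaw": 0, "gripper": 0.4},
    {"slide": [0.18, -0.175, 0], "yaw": 0, "gripper": 0.4},
    {"slide": [0.231, -0.218, 0], "yaw": 0, "gripper": 0.4},
    {"slide": [0.231, -0.218, 0], "yaw": 0, "gripper": 0.4},
    {"slide": [0.231, -0.218, -0.06], "yaw": 0, "gripper": 0.4},
    {"slide": [0.231, -0.218, -0.12], "yaw": 0, "gripper": 0.4}
  ]
}}

```text
time_s: 2.15
ee_pos: [0.6707, 0.0622, 0.2192]
eef_rot: [3.141, 0.001, 2.808]
force: [1.3, -0.7, 0.2]
grip_width: 0.0376
```

Run:
```python
from h import *
snap('wrist','w2.png');o=readout.get_obs();print(o['time_s'],o['ee_pos'],o['eef_rot'],o['grip_width'])
c=dict(np.load('pics/w2.png.npz'));print(proj(c,[[.6712,.0623,.17],[.5296,.1117,.129],o['ee_pos']]))
```

```text
2.2 [0.66802406 0.06224145 0.20965098] [-3.13753979 -0.01071138  2.80842427] 0.03762243662143986
[[327.32699469 265.09536469]
 [327.91224844  15.96448868]
 [325.44191447 281.90387682]]
```

View pics/w2.png

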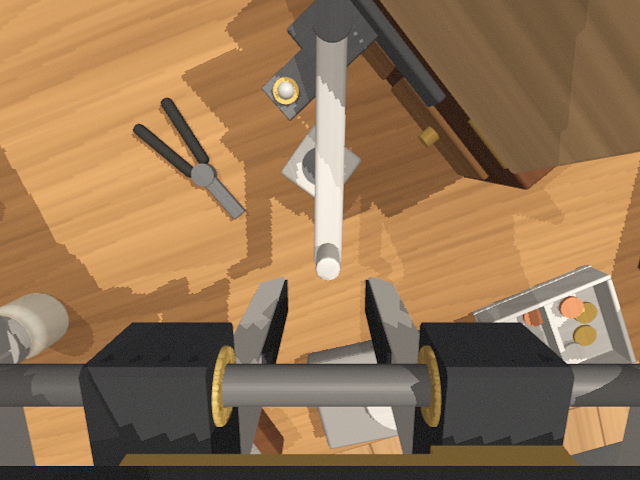

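The post top appears at (328,268), against a prediction of (327,265), so the model is good to about 1 mm. I'll go down around it.

Call:
{"method": "arm_command", "body": {
  "increments": [
    {"slide": [0, 0, -0.04], "yaw": 0, "gripper": 0.4},
    {"slide": [0, 0, -0.078], "yaw": 0, "gripper": 0.4},
    {"slide": [0, 0, -0.078], "yaw": 0, "gripper": 0.28},
    {"slide": [0, 0, -0.078], "yaw": 0, "gripper": 0.28}
  ]
}}

```text
time_s: 2.7
ee_pos: [0.6719, 0.062, 0.1452]
eef_rot: [3.141, 0.003, 2.808]
force: [-0.3, 0.2, 1.0]
grip_width: 0.0268
```

Run:
```python
from fit import *
x,y,w,b,a=s.x;p0=model(s.x)['post']
for bb in np.append(np.arange(.8,1.61,.1),[1.55,1.6]):
    d=model([x,y,w,bb,a])['post']-p0
    t=np.array([np.cos(w-bb-np.pi/2),np.sin(w-bb-np.pi/2)])*.005
    print(bb.round(2),d[:2].round(4),(d[:2]+t).round(4),round(b-bb,3))
```

```text
0.8 [-0.0048 -0.0122] [-0.0069 -0.0167] -0.087
0.9 [-0.0117 -0.0255] [-0.0142 -0.0299] -0.187
1.0 [-0.0198 -0.0381] [-0.0227 -0.0422] -0.287
1.1 [-0.0291 -0.0499] [-0.0324 -0.0536] -0.387
1.2 [-0.0396 -0.0606] [-0.0433 -0.064 ] -0.487
1.3 [-0.0511 -0.0702] [-0.0551 -0.0733] -0.587
1.4 [-0.0635 -0.0787] [-0.0677 -0.0813] -0.687
1.5 [-0.0767 -0.0858] [-0.0812 -0.088 ] -0.787
1.6 [-0.0905 -0.0917] [-0.0952 -0.0934] -0.887
1.55 [-0.0835 -0.0889] [-0.0881 -0.0909] -0.837
1.6 [-0.0905 -0.0917] [-0.0952 -0.0934] -0.887
```

Call:
{"method": "arm_command", "body": {
  "increments": [
    {"slide": [-0.007, -0.017, -0.078], "yaw": -0.087, "gripper": 0.28},
    {"slide": [-0.014, -0.03, -0.078], "yaw": -0.187, "gripper": 0.28},
    {"slide": [-0.023, -0.042, -0.078], "yaw": -0.287, "gripper": 0.28},
    {"slide": [-0.032, -0.054, -0.078], "yaw": -0.387, "gripper": 0.28},
    {"slide": [-0.043, -0.064, -0.078], "yaw": -0.487, "gripper": 0.28},
    {"slide": [-0.055, -0.073, -0.078], "yaw": -0.587, "gripper": 0.28},
    {"slide": [-0.068, -0.081, -0.078], "yaw": -0.687, "gripper": 0.28},
    {"slide": [-0.081, -0.088, -0.078], "yaw": -0.787, "gripper": 0.28}
  ]
}}

```text
time_s: 3.7
ee_pos: [0.5909, -0.0266, 0.067]
eef_rot: [3.139, 0.002, 2.018]
force: [0.5, 0.0, -1.1]
grip_width: 0.0264
```

My error: shifts count from the last commanded pose, so z went down another 78 mm. The forces are small, so I'll look before going on.

Run:
```python
from h import *
snap('scene','s3.png');snap('wrist','w3.png');o=readout.get_obs();print(o['time_s'],o['ee_pos'],o['force'])
a=cv2.imread('pics/s3.png')[120:300,340:560];b=cv2.imread('pics/w3.png')
a=cv2.resize(a,None,fx=2,fy=2,interpolation=2)
out=np.zeros((480,800,3),np.uint8);out[:360,:440]=a;out[:360,440:800]=cv2.resize(b,(480,360))[:,60:420];cv2.imwrite('pics/m3.png',out)
```

```text
3.8 [ 0.59072216 -0.02686384  0.06681707] [0.76813423 0.13465242 0.44654692]
```

View pics/m3.png

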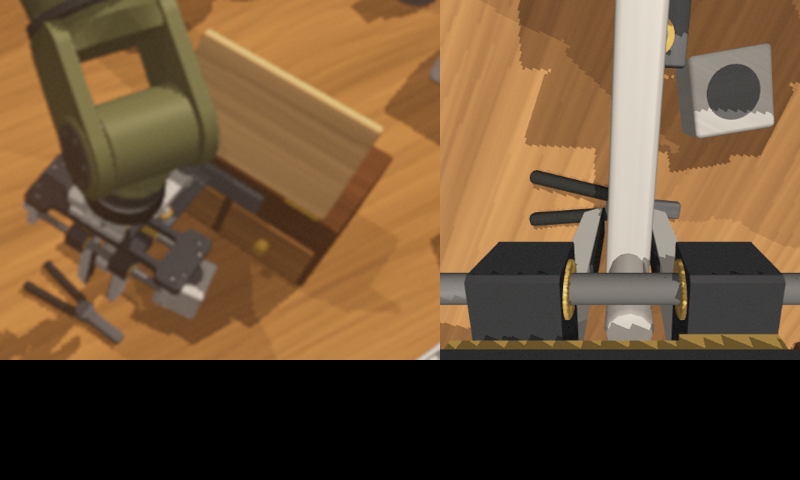

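The bar and post are still between the fingers, at (640,320) in the wrist half. The ball seat at (668,38) now lies behind the bar, so the detent is crossed, and the leaf is still up. I'll lift straight up and then nudge the post home.

Call:
{"method": "arm_command", "body": {
  "increments": [
    {"slide": [0, 0, 0.04], "yaw": 0, "gripper": 0.28},
    {"slide": [0, 0, 0.078], "yaw": 0, "gripper": 0.28},
    {"slide": [-0.004, -0.002, 0.078], "yaw": -0.03, "gripper": 0.28},
    {"slide": [-0.008, -0.003, 0.078], "yaw": -0.06, "gripper": 0.28},
    {"slide": [-0.008, -0.003, 0.078], "yaw": -0.06, "gripper": 0.28},
    {"slide": [-0.008, -0.003, 0.078], "yaw": -0.06, "gripper": 0.28}
  ]
}}

```text
time_s: 4.55
ee_pos: [0.5854, -0.0286, 0.1444]
eef_rot: [3.133, 0.003, 1.961]
force: [17.0, 5.1, 8.5]
grip_width: 0.0266
```

Call:
{"method": "arm_command", "body": {
  "increments": [
    {"slide": [0.006, 0.002, 0], "yaw": 0.03, "gripper": 0.28},
    {"slide": [0.006, 0.002, 0], "yaw": 0.03, "gripper": 0.4},
    {"slide": [0.006, 0.002, 0.04], "yaw": 0.03, "gripper": 0.4},
    {"slide": [0.006, 0.002, 0.09], "yaw": 0.03, "gripper": 0.4},
    {"slide": [0.006, 0.002, 0.14], "yaw": 0.03, "gripper": 0.2},
    {"slide": [0.006, 0.002, 0.16], "yaw": 0.03, "gripper": 0},
    {"slide": [0.006, 0.002, 0.16], "yaw": 0.03, "gripper": 0}
  ]
}}

```text
time_s: 5.42
ee_pos: [0.5883, -0.0275, 0.303]
eef_rot: [3.141, 0.001, 1.991]
force: [0.4, 0.0, -0.5]
grip_width: 0.0111
```

Run:
```python
from fit import *
snap('wrist','w4.png');o=readout.get_obs();print(o['time_s'],o['ee_pos'],o['eef_rot'],o['force'])
c=dict(np.load('pics/w4.png.npz'));x,y,w,b,a=s.x;m=model([x,y,w,1.5708,a])
for q,P in zip(m,proj(c,list(m.values()))):print(q,P.round())
```

```text
5.475 [ 0.58798992 -0.02741682  0.30147001] [-3.14059104e+00 -4.59531804e-04  1.99061094e+00] [-0.21083052  0.18837158 -0.65866675]
c1 [ 569. -178.]
c2 [538.  17.]
c3 [ 244. -195.]
c4 [246.   3.]
h [330.  47.]
post [322. 233.]
lA [ 232. -166.]
lB [ 652. -144.]
```

View pics/w4.png

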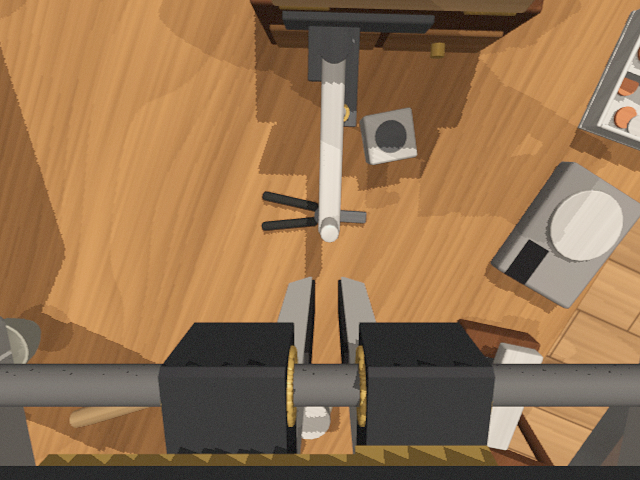

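The post is at (329,232). The bar runs from (334,60) to there, perpendicular to the face plate edge (283,15)–(435,20), and the ball is behind it, so the brace is home. The chest yaw therefore corrects to about 0.414. Next I'll go over and behind the leaf.

Run:
```python
import numpy as np
w=.414;L=np.array([.5633,.1593])
def W(y): return L+y*np.array([-np.sin(w),np.cos(w)])
print('start',W(.078),.225)
for a in [1.85,1.7,1.55,1.4,1.25,1.1,.95,.8,.65,.5,.35,.2,.1,0,-.03]:
    r=.1;y=-r*np.cos(a)+.006*np.sin(a)+.008;z=.135+r*np.sin(a)+.006*np.cos(a)
    print(a,(W(y)-W(.078)).round(4),round(z-.225,4))
```

```text
start [0.53192258 0.23071049] 0.225
1.85 [ 0.0148 -0.0336] 0.0045
1.7 [ 0.0206 -0.0468] 0.0084
1.55 [ 0.0266 -0.0605] 0.0101
1.4 [ 0.0326 -0.0742] 0.0096
1.25 [ 0.0386 -0.0877] 0.0068
1.1 [ 0.0443 -0.1007] 0.0018
0.95 [ 0.0496 -0.1129] -0.0052
0.8 [ 0.0545 -0.1239] -0.0141
0.65 [ 0.0587 -0.1336] -0.0247
0.5 [ 0.0623 -0.1418] -0.0368
0.35 [ 0.0651 -0.1482] -0.0501
0.2 [ 0.0671 -0.1527] -0.0643
0.1 [ 0.0679 -0.1546] -0.074
0 [ 0.0684 -0.1556] -0.084
-0.03 [ 0.0684 -0.1558] -0.087
```

Call:
{"method": "arm_command", "body": {
  "increments": [
    {"slide": [-0.01, 0.04, 0.04], "yaw": 0, "gripper": 0},
    {"slide": [-0.02, 0.1, 0.04], "yaw": 0, "gripper": 0},
    {"slide": [-0.03, 0.155, 0.04], "yaw": 0, "gripper": 0},
    {"slide": [-0.045, 0.21, 0.04], "yaw": 0, "gripper": 0},
    {"slide": [-0.056, 0.258, 0.04], "yaw": 0, "gripper": 0},
    {"slide": [-0.056, 0.258, 0.02], "yaw": 0, "gripper": 0},
    {"slide": [-0.056, 0.258, -0.02], "yaw": 0, "gripper": 0},
    {"slide": [-0.056, 0.258, -0.02], "yaw": 0, "gripper": 0}
  ]
}}

```text
time_s: 6.48
ee_pos: [0.5309, 0.2302, 0.2784]
eef_rot: [-3.134, -0.001, 1.991]
force: [0.1, 0.8, 1.2]
grip_width: 0.0005
```

Call:
{"method": "arm_command", "body": {
  "increments": [
    {"slide": [0, 0, -0.025], "yaw": 0, "gripper": 0},
    {"slide": [0, 0, -0.055], "yaw": 0, "gripper": 0},
    {"slide": [0, 0, -0.055], "yaw": 0, "gripper": 0}
  ]
}}

```text
time_s: 6.85
ee_pos: [0.5317, 0.2303, 0.2265]
eef_rot: [-3.138, -0.0, 1.99]
force: [0.1, 0.0, 0.4]
grip_width: 0.0005
```

Call:
{"method": "arm_command", "body": {
  "increments": [
    {"slide": [0.007, -0.017, 0.002], "yaw": 0, "gripper": 0},
    {"slide": [0.015, -0.034, 0.004], "yaw": 0, "gripper": 0},
    {"slide": [0.021, -0.047, 0.008], "yaw": 0, "gripper": 0},
    {"slide": [0.027, -0.06, 0.01], "yaw": 0, "gripper": 0},
    {"slide": [0.033, -0.074, 0.01], "yaw": 0, "gripper": 0},
    {"slide": [0.039, -0.088, 0.007], "yaw": 0, "gripper": 0}
  ]
}}

```text
time_s: 7.6
ee_pos: [0.5715, 0.1417, 0.2344]
eef_rot: [-3.141, -0.0, 1.991]
force: [-2.6, 3.1, -1.0]
grip_width: 0.0003
```

Call:
{"method": "arm_command", "body": {
  "increments": [
    {"slide": [0.006, -0.013, -0.005], "yaw": 0, "gripper": 0},
    {"slide": [0.011, -0.025, -0.012], "yaw": 0, "gripper": 0},
    {"slide": [0.016, -0.036, -0.021], "yaw": 0, "gripper": 0},
    {"slide": [0.02, -0.046, -0.032], "yaw": 0, "gripper": 0},
    {"slide": [0.024, -0.054, -0.044], "yaw": 0, "gripper": 0},
    {"slide": [0.027, -0.06, -0.057], "yaw": 0, "gripper": 0},
    {"slide": [0.029, -0.065, -0.071], "yaw": 0, "gripper": 0},
    {"slide": [0.029, -0.065, -0.071], "yaw": 0, "gripper": 0}
  ]
}}

```text
time_s: 8.6
ee_pos: [0.5998, 0.0774, 0.1619]
eef_rot: [-3.14, -0.001, 1.991]
force: [-1.0, 0.0, 0.3]
grip_width: 0.0004
```

Call:
{"method": "arm_command", "body": {
  "increments": [
    {"slide": [0.001, -0.002, -0.01], "yaw": 0, "gripper": 0},
    {"slide": [0.001, -0.003, -0.018], "yaw": 0, "gripper": 0},
    {"slide": [0.001, -0.003, -0.022], "yaw": 0, "gripper": 0},
    {"slide": [0.001, -0.003, -0.022], "yaw": 0, "gripper": 0}
  ]
}}

```text
time_s: 9.1
ee_pos: [0.6011, 0.0747, 0.1413]
eef_rot: [-3.141, -0.0, 1.991]
force: [-0.6, -0.2, -0.4]
grip_width: 0.0006
```

Call:
{"method": "arm_command", "body": {
  "increments": [
    {"slide": [0, 0, -0.002], "yaw": 0, "gripper": 0},
    {"slide": [0, 0, -0.004], "yaw": 0, "gripper": 0},
    {"slide": [0, 0, -0.004], "yaw": 0, "gripper": 0}
  ]
}}

```text
time_s: 9.48
ee_pos: [0.6013, 0.0747, 0.1408]
eef_rot: [3.14, 0.001, 1.991]
force: [-15.5, -2.2, 29.7]
grip_width: 0.0003
```

Run:
```python
from h import *
snap('wrist','w5.png');snap('scene','s5.png')
a=cv2.imread('pics/s5.png')[120:300,340:560];b=cv2.imread('pics/w5.png')
out=np.zeros((360,800,3),np.uint8);out[:,:440]=cv2.resize(a,None,fx=2,fy=2,interpolation=2);out[:,440:]=cv2.resize(b,(480,360))[:,60:420];cv2.imwrite('pics/m5.png',out)
```

```text
(no output)
```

View pics/m5.png

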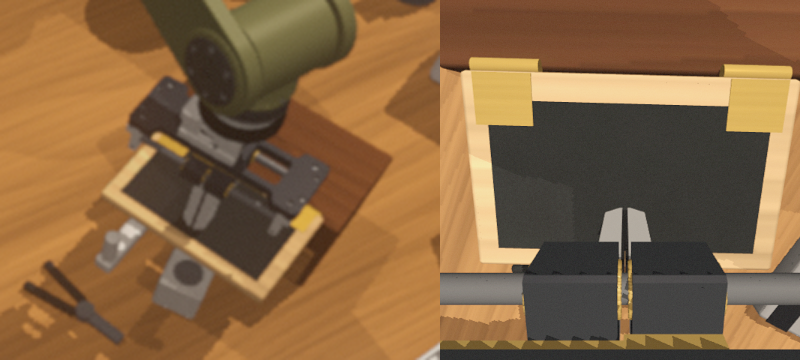

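The leaf is level under the fingers, resting on the brace, with contact at z 0.141 and 30 N. I'll release and retreat upward.

Call:
{"method": "arm_command", "body": {
  "increments": [
    {"slide": [0, 0, 0.004], "yaw": 0, "gripper": 0},
    {"slide": [0, 0, 0.03], "yaw": 0, "gripper": 0},
    {"slide": [-0.02, 0.02, 0.09], "yaw": 0, "gripper": 0},
    {"slide": [-0.05, 0.06, 0.15], "yaw": 0, "gripper": 0},
    {"slide": [-0.08, 0.11, 0.18], "yaw": 0, "gripper": 0},
    {"slide": [-0.1, 0.16, 0.18], "yaw": 0, "gripper": 0},
    {"slide": [-0.12, 0.2, 0.18], "yaw": 0, "gripper": 0},
    {"slide": [-0.12, 0.2, 0.18], "yaw": 0, "gripper": 0}
  ]
}}

```text
time_s: 10.58
ee_pos: [0.4796, 0.2773, 0.3174]
eef_rot: [-3.142, -0.0, 1.995]
force: [0.7, -0.1, -0.3]
grip_width: 0.0004
```

Run:
```python
from h import *
snap('top','t6.png');snap('scene','s6.png');o=readout.get_obs();print(o['time_s'],o['ee_pos'],o['force'])
b=cv2.imread('pics/t6.png')[135:295,95:315];a=cv2.imread('pics/s6.png')[120:300,340:560]
out=np.zeros((327+0,800,3),np.uint8);out[:327,:400]=cv2.resize(a,(400,327),interpolation=2);out[:291,400:]=cv2.resize(b,(400,291),interpolation=2);cv2.imwrite('pics/m6.png',out)
w=.414;L=np.array([.5633,.1593]);R=np.array([[np.cos(w),-np.sin(w)],[np.sin(w),np.cos(w)]])
P=[[*(L+R@np.array(q[:2])),q[2]] for q in ([-.1,-.127,.141],[.1,-.127,.141],[-.05,-.18,.17])]
c=dict(np.load('pics/s6.png.npz'));print((proj(c,P)-[340,120])*400/220)
c=dict(np.load('pics/t6.png.npz'));print((proj(c,P)-[95,135])*400/220+[400,0])
```

```text
10.675 [0.48106141 0.27476659 0.31716157] [-0.32388292 -0.1995542   0.51262988]
[[ 89.19170421 174.16409546]
 [238.72487499 270.07057402]
 [101.9660266  215.05924525]]
[[694.25210645 165.97265689]
 [625.86407983  11.0658816 ]
 [717.08285213 103.83931234]]
```

View pics/m6.png

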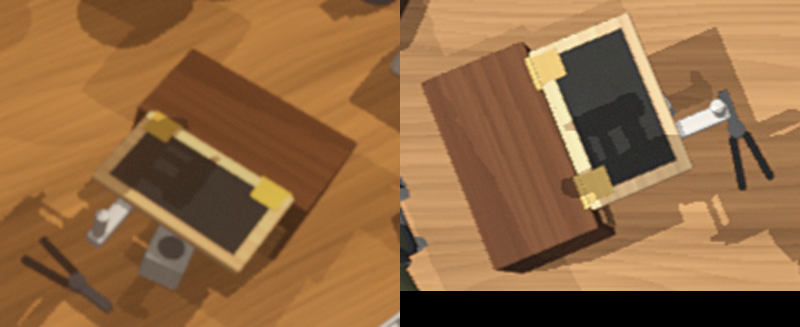

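The final views match the prediction for a level leaf and a square brace: leaf corner at (238,272) against (239,270), post at (103,213) against (102,215). The pliers and block look unmoved, so I'm handing in.

```bash
python3 -c "
from station import job
print(job.hand_in())"
```

```text
the job is handed in; nothing more can be done
None
```

The brace is home, the leaf lies level on it, and the job was handed in at about 10.7 s of the 58 s allowed. The hand-in gives no verdict.

**What I did:** I caged the post between the part-open fingers and swung the brace over the ball to its stop, which took about 17 N, with the leaf still up. I then pushed the leaf over from behind with the shut fingers and pressed it down. It met the brace with the fingertips at z 0.141 m and about 30 N on the tool. After that I let go and retreated above it.

**Last checks:** In the scene and top views, the leaf's free-edge corners and the post were within about 4 pixels (enlarged) of where a level leaf and a square brace should be. That does not resolve the 2 degree limits by itself; the contact at the stop and the fingertip height support it. The doming block and pliers looked unmoved, and the arm was clear with no force on the tool. I did not check the hammer, mandrel, jar and pot in the final pictures, but the arm worked only around the chest.

**What went wrong:**
- My first move calls were refused because the rows had no yaw.
- During the brace swing I lowered the tool 78 mm too far by counting a shift twice. The fingers ended astride the bar with almost no force, and I lifted them straight out.
- My first estimate of the chest's direction was about 2 degrees off. The brace at its stop showed this, and I corrected it before folding the leaf.

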